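# Lock the battery hatch of the kitchen scale with its slotted key

## Robot

A 6-joint arm with a two-finger parallel gripper is mounted at the origin on a cart in front of the work surface, level with it; the furniture and walls round the work are solid. World frame = base frame: x ahead of the robot, y to its left, z up, the work surface at z = 0. Lengths are in mm, angles in degrees, forces in N, time in s.
With the tool pointing down it reaches from about 250 to 725 mm from the base axis. Payload 4 kg.
Tool frame: the origin (TCP) lies on the front face of the gripper's body, between the roots of the fingers; the fingertips stand 73 mm ahead of it and the grasp point (between the pads) lies 54 mm ahead of it; z points along the fingers, y is the line along which they close (so a half turn about z gives the same grasp; the last joint's range is limited). The gripper opens to 85 mm and grips with 20 to 120 N. Pads are 22 mm wide; open, the fingers measure 114 mm over their backs; the gripper's body (76 mm by 85 mm) begins 54 mm behind the grasp point. The pads swing forward as they close: fully open they stand 13 mm farther back than shut.
Start: joints at [-74.485, 13.785, 0.286, 76.501, 0, 90], TCP at [133.749, -481.779, 303.906] pointing down, gripper open.
Joint ranges: [-155.79, 155.79], [-60.16, 107.12], [-62.33, 73.08], [-114, 123.19], [-81.49, 82.49], [-180, 180]. Speed limits (degrees/s): [159.86, 159.86, 180, 180, 180, 180].

## Interface

Orientations are given as a 3x3 rotation matrix whose columns are the frame's x, y, z axes.
In Python, from cell import ctrl gives the robot as it stands.
- The arm moves only by the tool send_rows, never from a script. Its argument "deltas" is one flat list of numbers, 7 for each row, row after row: the shift along the world's x, y, z in mm, then the turn, a rotation vector about the world's x, y, z in degrees, then the opening, from 0 (shut) to 1 (fully open). A call has 1 to 10 rows; each row shifts and turns the commanded pose from where the row before left it; what a row does not reach is not made up. A row lasts 1/10 s, in which the tool goes at most 50 mm and 8.59 degrees, less where a joint would pass 70% of its speed; a pose out of reach is approached as far as the arm can. A call is refused whole if a number of a shift passes 50 or a number of a turn 8.59, either way. A call with a gripper value outside its range is refused whole. The fingers move at their own pace and stop on an object; "force" is the grip in N (left out, the last holds). Time passes only in rows, so rows that do not move let the fingers close. It gives the time, the measured TCP pose, the force, the opening and the grip force at its end, in the units of the state.
- ctrl.state(): the state, without advancing time (a new reading comes with each control period).
- ctrl.read_camera(name): name is "scene" or "top" or "wrist"; returns a dict with "img" (480x640x3 uint8, red, green, blue), "depth" (480x640 float32, mm along the optical axis (not along the pixel's ray), 0 where there is no reading), "camera_matrix" (3x3 intrinsics, pixels), "world_from_camera" (4x4, takes a point from camera to world coordinates). Camera axes: x right, y down, z forward; pixel columns grow to the right and rows downward; lengths in mm; the calibration is good to about 2 mm. A picture is of the moment at which its call begins.
- ctrl.job_done(): hands the job in; it is judged then, once.
The state is a dict: "time_s": time; "q": joint angles; "dq": joint speeds; "tau": joint torques, N m; "position": TCP position; "tool_rot": TCP orientation; "wrist_force": force on the tool from outside, world axes, zero at the start; "ft_torque": the same for the moment, N m; "width": opening from 0.0 (shut) to 1.0 (fully open); "grip_force": force on a finger pad.
Only numpy, scipy, OpenCV 4.12 (cv2) and the standard library are available. Lean on these libraries where they do the work, as an engineer would, in place of code of your own. Each camera call takes 0.05 s, during which the arm holds its last target. There are 200 camera calls.

## Task

The kitchen scale lies underside up and the slotted lock of its battery hatch has only been started. Take the flat-bladed key out of its wooden stand, use it to turn the lock clockwise until it is fully home against its stop, and put the key back down in its stand. The lock is plastic-mounted and cracks if it is pressed or twisted hard, so feel your way gently, touch the scale with nothing but the key, and leave the mug, jar and tin where they are.

Things in the scene. Friction and masses are not known exactly. Their poses are not given: they have to be found in the camera images.
- scale: Kitchen scale, underside up: white slab 172 (x) x 212 (y) mm with rounded edges, upper face 22 mm high; it stands fast. Origin at the worktop under its centre, z up. Four rubber feet, 20 mm wide and 4 mm high, lie 64 mm in x and 84 mm in y from the centre. The lock plate and lock in the middle belong to it; it cracks if the key bears on any of it with more than 40 N.
- hatch_floor (a point): Centre of the battery hatch on the scale's upper face (22 mm up), the scale's axes. Here lies the grey lock plate, 64 x 64 x 8 mm, with the round steel lock (37 mm) flush in its middle. The plate was fitted loosely: its middle, the lock's axis, lies up to 6 mm from this point in x and up to 6 mm in y (unmeasured, differs each time) and holds still under gentle forces.
- hatch_centre (a point): Point 8 mm above hatch_floor, at the height of the face of lock and plate (30 mm above the worktop), the scale's axes. The lock has one straight slot across its whole face, open at both ends up to the plate, 4.5 mm wide and 6 mm deep, its edges chamfered 1 mm; the slot passes through the lock's axis, not exactly through this point.
- cam (a joint): Turn of the lock, rad, growing clockwise seen from above; 0 open stop (slot along the scale's x), 1.571 closed hard stop (slot along its y): slot heading = scale's yaw minus this. Starts at 0.2 to 0.4; steady friction 0.08 N m, stays where left. The blade has about 0.13 rad of play in the slot before it takes the lock along. 2 to 10 N of press finds the slot.
- key_grip (a point): Centre of the key's handle, 78 mm above the blade tip; z up along the key, which stands in the stand. Key 90 g, 104 mm long. Handle: black block 18 mm in x, 26 mm in y, 52 mm tall, with flat sides. Below it a flat steel shank 8 (x) x 16 (y) mm down to 15 mm above the tip, then the blade.
- blade_tip (a point): Lower end of the key's blade, on the key's axis, same axes as key_grip. The blade is 2.5 mm thick in x, 16 mm wide in y and 15 mm long, its lower edge rounded along y.
- pocket (a point): Middle of the mouth of the stand's pocket, on the stand's upper face, 56 mm above the worktop, z up. Stand: wooden block 70 (x) x 60 (y) mm on a foot 78 x 68 mm, fixed. Pocket 12 (x) x 20 (y) mm, 54 mm deep (floor 2 mm above the worktop), mouth chamfered 2 mm. The key's y goes along the point's y, either way round; seated, the key's handle rests on the stand, key_grip 26 mm above this point.
- mug: Striped mug, 89 x 124 x 99 mm, bystander; origin at its foot.
- jar: Glass jar with red lid, 65 mm diameter, 100 mm tall, bystander; origin at the centre of its foot.
- tin: Low round tin, 86 mm diameter, 40 mm tall, bystander; origin at the centre of its foot.
Mind the look-alikes: they are no part of the job. Leave any blue, orange or yellow look-alike of the part that bears key_grip alone.

How it is judged:
By the outcome, as a careful person would: the job done as asked, in the order asked, and still so for the second after the job is handed in, with the robot touching nothing.
It also fails if it takes over 72 s, if anything falls off the work surface, if the arm or the gripper's body presses on something with over 40 N, if the wrist force passes 120 N, or if a joint passes its speed limit or range.

## Working session

There is one attempt and no reset: what is moved stays moved. The work goes in short steps, Python scripts to look and compute and a tool call to move; the robot and the scene stay as the last step left them, time stands still between calls to the robot, and variables do not carry over. Pictures are saved under pics/ and viewed, at most 10 in all, crops included, and the job is handed in when it is done.

Besides the shell and the picture viewer there is one more tool, called after "Request:" as name(argument=value, ...) on one line, values as JSON. send_rows: Moves the arm, as the interface text tells. Its arguments: {"type":"object","properties":{"deltas":{"type":"array"},"force":{"type":"number"}},"required":["deltas"]}

```bash
mkdir -p pics; ls; python3 - <<'E'
from cell import ctrl
import cv2,numpy as np
for n in("top","scene"):
    d=ctrl.read_camera(n); cv2.imwrite(f"pics/{n}0.png",d["img"][:,:,::-1]); np.savez(f"{n}0.npz",**d)
    print(n,d["camera_matrix"].tolist(),np.round(d["world_from_camera"],3).tolist())
s=ctrl.state();print(s["time_s"],s["position"],np.round(s["tool_rot"],3).tolist(),s["width"],s["wrist_force"])
E
```

```text
pics
top [[458.4975902248533, 0.0, 318.54697343241656], [0.0, 458.4975902248533, 238.880032888116], [0.0, 0.0, 1.0]] [[0.024, -0.988, 0.153, 403.46], [-0.999, -0.027, -0.019, -81.206], [0.023, -0.152, -0.988, 1061.14], [0.0, 0.0, 0.0, 1.0]]
scene [[435.49172051846097, 0.0, 321.14731214474494], [0.0, 435.49172051846097, 239.11744687551897], [0.0, 0.0, 1.0]] [[-0.77, -0.5, 0.395, 219.44], [-0.637, 0.587, -0.5, 329.263], [0.018, -0.637, -0.771, 711.536], [0.0, 0.0, 0.0, 1.0]]
0.1 [ 133.64704902 -481.3576069   303.08649361] [[0.964, 0.268, -0.0], [0.268, -0.964, 0.002], [0.0, -0.002, -1.0]] 1.0034292394748203 [ 0.1610083   0.02148028 -0.14992498]
```

View pics/top0.png

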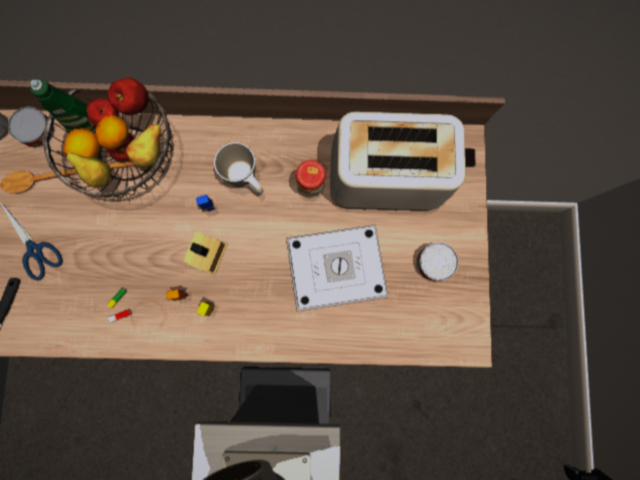

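View pics/scene0.png

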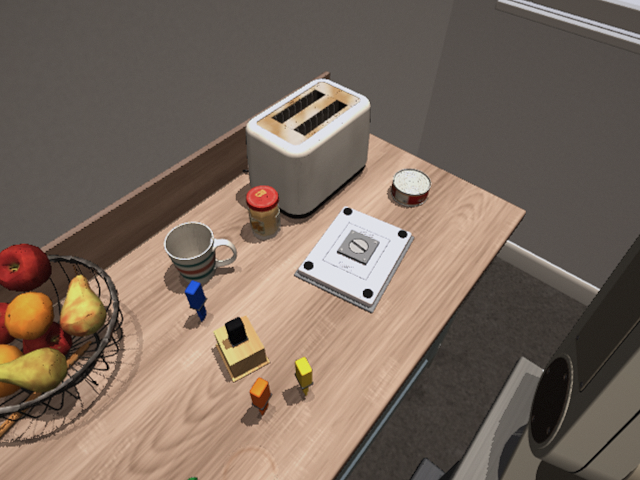

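The black-handled key in the wooden stand is at top (200,250) and scene (235,330). The look-alikes are blue (205,202), orange (176,295) and yellow (205,308) in the top view, all standing free. The one in the stand, black on a flat shank, fits the description. The scale is at top (337,267). I'll confirm the key in a crop and take coarse measurements.

```bash
cat > h.py <<'E'
import numpy as np,cv2
def ray(d,uv,z):
    K=d["camera_matrix"];T=d["world_from_camera"]
    uv=np.atleast_2d(np.asarray(uv,float))
    r=np.c_[(uv[:,0]-K[0,2])/K[0,0],(uv[:,1]-K[1,2])/K[1,1],np.ones(len(uv))]@T[:3,:3].T
    o=T[:3,3]; return (o+r*((z-o[2])/r[:,2])[:,None])[:,:2]
def blobs(mask,amin=20,amax=1e9):
    n,l,st,c=cv2.connectedComponentsWithStats(mask.astype(np.uint8))
    return [(l==i,c[i],st[i,4]) for i in range(1,n) if amin<=st[i,4]<=amax]
E
python3 - <<'E'
from h import *
d=dict(np.load("top0.npz"));s=dict(np.load("scene0.npz"))
im=d["img"].astype(int)
dark=(im.max(2)<60)
for m,c,a in blobs(dark,15,400):
    if 170<c[0]<400 and 190<c[1]<320: print("dark",c.round(1),a,"z26",ray(d,c,26).round(1),"z108",ray(d,c,108).round(1))
hsv=cv2.cvtColor(d["img"],cv2.COLOR_RGB2HSV)
for px in [(192,240),(215,245),(192,262),(212,268),(218,240)]: print(px,hsv[px[1],px[0]],ray(d,px,56).round(1),d["depth"][px[1],px[0]])
a=cv2.resize(d["img"][180:330,150:250],(400,600),interpolation=cv2.INTER_CUBIC)
b=cv2.resize(s["img"][270:420,180:330],(400,400),interpolation=cv2.INTER_CUBIC)
o=np.zeros((600,800,3),np.uint8);o[:,:400]=a;o[:400,400:]=b
cv2.imwrite("pics/crop1.png",o[:,:,::-1])
E
```

```text
dark [302.4 190.4] 28 z26 [[676.4 -61.3]] z108 [[654.8 -62.9]]
dark [207.3 206.2] 85 z26 [[632.6 155.9]] z108 [[614.4 137.1]]
dark [368.6 233.3] 31 z26 [[ 579.7 -216. ]] z108 [[ 565.8 -205.3]]
dark [296.  244.1] 34 z26 [[550.1 -50.5]] z108 [[538.5 -52.9]]
dark [199.1 249.4] 124 z26 [[532.1 168.3]] z108 [[522.  148.5]]
dark [216.8 256.5] 41 z26 [[517.  127.4]] z108 [[508.  110.9]]
dark [378.  288.5] 38 z26 [[ 454.1 -238.2]] z108 [[ 450.  -225.7]]
dark [304.5 299.9] 35 z26 [[424.6 -73.4]] z108 [[422.9 -74.1]]
(192, 240) [ 25 103 194] [[548.8 177.9]] 1009.49396
(215, 245) [ 20 141 197] [[539.1 126.8]] 1006.9515
(192, 262) [ 26 123 195] [[500.2 174.7]] 1003.05566
(212, 268) [ 15 156  59] [[488.2 130.4]] 1027.063
(218, 240) [ 18 124 181] [[550.4 120.9]] 1009.90686
```

View pics/crop1.png

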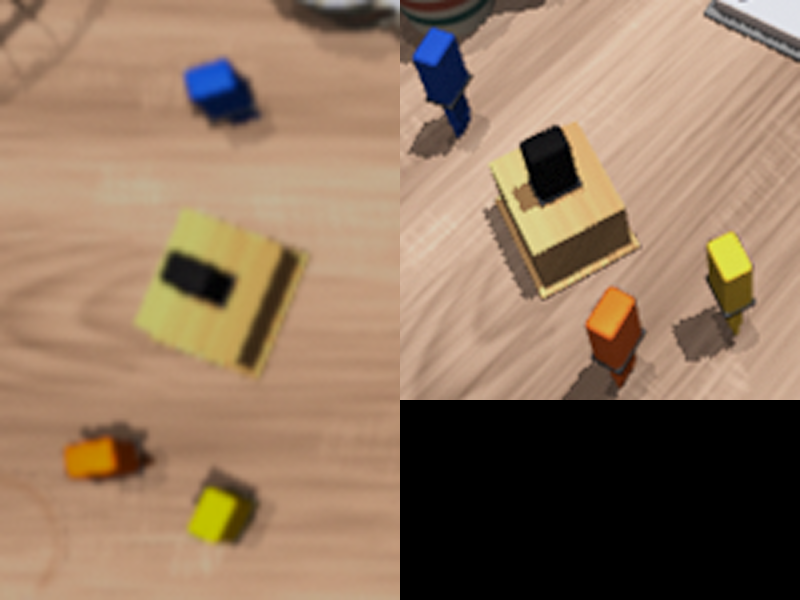

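Request:
send_rows(deltas=[24,39,2,0,0,0,1,24,39,2,0,0,0,1,24,39,2,0,0,0,1,24,39,2,0,0,0,1,24,39,2,0,0,0,1,24,39,2,0,0,0,1,24,39,2,0,0,0,1,24,39,2,0,0,0,1])

```text
time_s: 0.9
position: [326.1, -168.0, 319.9]
tool_rot: [[0.964, 0.267, -0.0], [0.267, -0.964, -0.0], [-0.0, 0.0, -1.0]]
wrist_force: [1.5, 0.3, -0.3]
width: 0.999
grip_force: 0.0
```

Request:
send_rows(deltas=[24,39,2,0,0,0,1,24,39,2,0,0,0,1,24,39,2,0,0,0,1,24,39,2,0,0,0,1,24,39,2,0,0,0,1,24,39,2,0,0,0,1,20,35,2,0,0,0,1,10,20,0,0,0,0,1,0,0,0,0,0,0,1,0,0,0,0,0,0,1])

```text
time_s: 1.9
position: [499.3, 119.3, 333.1]
tool_rot: [[0.963, 0.268, -0.002], [0.268, -0.963, -0.001], [-0.002, 0.0, -1.0]]
wrist_force: [0.5, -0.7, -0.0]
width: 1.004
grip_force: 0.0
```

```bash
python3 - <<'E'
from cell import ctrl
import cv2,numpy as np
n="wrist";d=ctrl.read_camera(n); cv2.imwrite(f"pics/w1.png",d["img"][:,:,::-1]); np.savez(f"w1.npz",**d)
print(d["camera_matrix"].tolist(),np.round(d["world_from_camera"],3).tolist())
s=ctrl.state();print(s["time_s"],s["position"],np.round(s["tool_rot"],3).tolist(),s["q"])
E
```

```text
[[429.50125536945336, 0.0, 322.66240408951273], [0.0, 429.50125536945336, 241.57114456158533], [0.0, 0.0, 1.0]] [[0.268, -0.91, -0.316, 578.811], [-0.963, -0.254, -0.087, 141.759], [-0.001, 0.328, -0.945, 402.488], [0.0, 0.0, 0.0, 1.0]]
1.95 [499.14994631 118.68890472 333.37403099] [[0.964, 0.267, -0.002], [0.267, -0.964, -0.001], [-0.002, 0.0, -1.0]] [ 1.33869343e+01  1.47574906e+01  5.94552451e+00  8.12907923e+01
 -2.53725732e-02  1.77878817e+02]
```

View pics/w1.png

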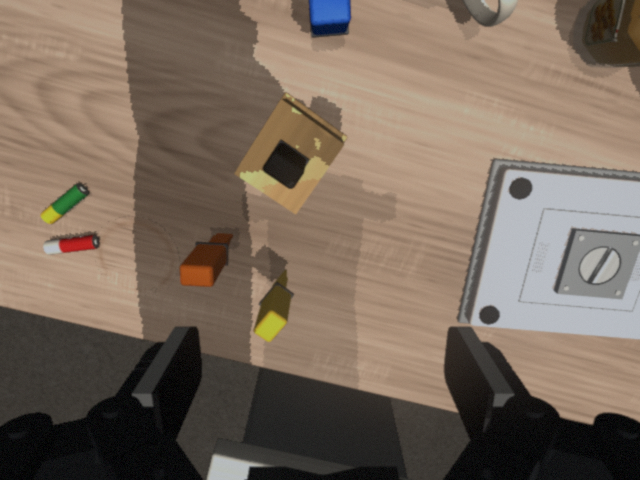

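The black handle is in the stand at (287,165) and the lock is at (600,265) with its slot visible. I'll measure the handle top, stand and lock with depth.

```bash
cat >> h.py <<'E'
def cloud(d):
    K=d["camera_matrix"];T=d["world_from_camera"];z=d["depth"].astype(float)
    v,u=np.mgrid[:480,:640]
    p=np.stack([(u-K[0,2])/K[0,0]*z,(v-K[1,2])/K[1,1]*z,z],-1)@T[:3,:3].T+T[:3,3]
    p[z==0]=np.nan; return p
def rect(P):
    (c,s,a)=cv2.minAreaRect(P.astype(np.float32)); 
    b=cv2.boxPoints((c,s,a)); e=b[1]-b[0];f=b[2]-b[1]
    L=e if np.hypot(*e)>np.hypot(*f) else f
    return np.round(c,1),np.round(sorted(s),1),round(np.degrees(np.arctan2(L[1],L[0]))%180,1)
E
python3 - <<'E'
from h import *
for n in("w1","top0"):
    d=dict(np.load(n+".npz"));p=cloud(d)
    near=np.hypot(p[...,0]-520,p[...,1]-150)<70
    for lo,hi,t in((100,114,"top"),(50,61,"stand")):
        m=near&(p[...,2]>lo)&(p[...,2]<hi)
        m=m&(cv2.connectedComponentsWithStats(m.astype(np.uint8))[1]>0)
        print(n,t,m.sum(),np.nanmedian(p[m][:,2]).round(1),p[m][:,:2].mean(0).round(1),rect(p[m][:,:2]))
d=dict(np.load("w1.npz"));im=d["img"].astype(int)
for m,c,a in blobs(im.max(2)<70,60,4000):
    if c[1]<340 and c[0]>230: print(c.round(1),a,ray(d,c,26).round(1))
g=im.mean(2);sub=g[225:305,555:640].astype(int)
print(sub[::5,::5])
E
```

```text
w1 top 1001 108.2 [523.9 154.9] (array([523.1, 155.1]), array([18.4, 26. ]), np.float32(71.2))
w1 stand 5341 55.6 [525.9 155. ] (array([522.7, 155.2]), array([60.1, 70.5]), np.float32(160.8))
top0 top 113 109.9 [525.4 153.3] (array([526. , 154.2]), array([17.9, 26.2]), np.float32(70.7))
top0 stand 707 57.2 [524.8 152.2] (array([526.1, 154.4]), array([60.8, 69.8]), np.float32(160.6))
[609.7  32.9] 2846 [[682.8 -65.4]]
[328.4  29.5] 386 [[625.3 150.4]]
[311. 118.] 99 [[556.5 146.1]]
[285.4 164.2] 1252 [[512.9 157.5]]
[520.1 187.9] 248 [[548.6 -48.6]]
[562.7 265.8] 87 [[ 490.4 -118.2]]
[275.8 288.8] 73 [[394.2 137.5]]
[488.9 314.6] 228 [[423.4 -71.3]]
[[188 187 188 188 187 189 188 190 188 187 187 187 188 185 186 186 187]
 [189 190 189 141  76  94  86  95 105 137 151 175 175 186 184 185 186]
 [188 187 189  82 124 129 139 139 138 138 136 136 133 125 123 100  84]
 [188 188 183  68 140 164 140 139 137 137 137 135 137 135 136 135 141]
 [190 189 156  70 140 140 137 139 137 131 129 137 137 135 135 132 151]
 [188 188  95 110 140 140 138 111 167 175 153  91  89 136 132 134 135]
 [188 182  70 136 140 139 118 173 173 172  79 175 172 112 135 134 134]
 [188 179  67 139 137 122 179 174 176 112  94 180 172  86 134 134 138]
 [188 128  93 139 139 132 174 177 164  95 184 172 173  97 134 132 171]
 [189  72 132 139 139 144 176 175  86 163 175 176 165 128 135 135 177]
 [180  66 138 140 138  94 179 126  84 179 172 173 102 133 135 146 177]
 [151  80 141 139 136 136 120  67 183 171 154 109 134 133 134 179 176]
 [ 91 122 123 138 138 138 137 129 119 128 132 135 135 133 135 187 187]
 [ 75 138 157 136 135 137 136 136 135 136 133 133 120 138 163 186 187]
 [188 186 181 176 165 154 145 139 137 135 132 134 139 134 186 186 186]
 [190 188 187 190 188 188 188 189 188 186 187 186 186 183 188 189 173]]
```

Request:
send_rows(deltas=[3.4,5.2,-13,0,0,7.93,1,3.4,5.2,-13,0,0,7.93,1,3.4,5.2,-13,0,0,7.93,1,3.4,5.2,-13,0,0,7.93,1,3.4,5.2,-13,0,0,7.93,1,3.4,5.2,-13,0,0,7.93,1,3.4,5.1,-13,0,0,7.93,1,0,0,0,0,0,0,1,0,0,0,0,0,0,1])

```text
time_s: 2.85
position: [523.2, 154.3, 243.2]
tool_rot: [[0.329, 0.944, -0.001], [0.944, -0.329, -0.0], [-0.001, -0.0, -1.0]]
wrist_force: [0.6, -0.5, 0.1]
width: 1.003
grip_force: 0.0
```

```bash
python3 - <<'E'
from cell import ctrl
from h import *
d=ctrl.read_camera("wrist"); np.savez("w2.npz",**d);cv2.imwrite("pics/w2.png",d["img"][:,:,::-1])
p=cloud(d);near=np.hypot(p[...,0]-523,p[...,1]-155)<60
for lo,hi,t in((102,114,"top"),(50,61,"stand")):
    m=near&(p[...,2]>lo)&(p[...,2]<hi)
    print(t,m.sum(),np.nanmedian(p[m][:,2]).round(1),p[m][:,:2].mean(0).round(1),rect(p[m][:,:2]))
s=ctrl.state();R=s["tool_rot"];print(s["time_s"],s["position"],np.round(R,3).tolist(),np.degrees(np.arctan2(R[1,0],R[0,0])),s["q"][5])
E
```

```text
top 1659 108.1 [523.4 156.6] (array([522.9, 155.5]), array([17.9, 26. ]), np.float32(71.4))
stand 8206 55.5 [524.3 159.3] (array([522.9, 155.1]), array([60.5, 70.2]), np.float32(160.7))
2.9 [523.47345982 154.55102087 243.70276176] [[0.329, 0.944, 0.001], [0.944, -0.329, -0.0], [0.0, 0.001, -1.0]] 70.8127873366104 125.64064707632502
```

Request:
send_rows(deltas=[-0.3,0.6,-25,0,0,0.3,1,0,0,-30,0,0,0,1,0,0,-25,0,0,0,1,0,0,-15,0,0,0,1,0,0,-8,0,0,0,1,0,0,0,0,0,0,1])

```text
time_s: 3.5
position: [523.0, 155.7, 139.7]
tool_rot: [[0.322, 0.947, -0.001], [0.947, -0.322, -0.0], [-0.001, -0.001, -1.0]]
wrist_force: [-1.3, 0.3, -0.4]
width: 1.001
grip_force: 0.0
```

Request:
send_rows(deltas=[0,0,0,0,0,0,0.1,0,0,0,0,0,0,0.1,0,0,0,0,0,0,0.1,0,0,0,0,0,0,0.1,0,0,0,0,0,0,0,0,0,0,0,0,0,0,0,0,0,0,0,0,0,0,0,0,0,0,0,0], force=50)

```text
time_s: 4.3
position: [523.5, 156.2, 140.4]
tool_rot: [[0.32, 0.947, 0.001], [0.947, -0.32, 0.0], [0.0, 0.001, -1.0]]
wrist_force: [-0.8, -0.9, 3.9]
width: 0.204
grip_force: 51.4
```

Request:
send_rows(deltas=[0,0,5,0,0,0,0,0,0,10,0,0,0,0,0,0,20,0,0,0,0,0,0,25,0,0,0,0,0,0,25,0,0,0,0])

```text
time_s: 4.8
position: [522.7, 156.0, 225.7]
tool_rot: [[0.32, 0.947, -0.002], [0.947, -0.32, -0.0], [-0.001, -0.002, -1.0]]
wrist_force: [0.2, -0.9, -1.5]
width: 0.206
grip_force: 50.9
```

Request:
send_rows(deltas=[1,-23,0,0,0,7.85,0,1,-23,0,0,0,7.85,0,1,-23,0,0,0,7.85,0,1,-23,0,0,0,7.85,0,1,-23,0,0,0,7.85,0,1,-23,0,0,0,7.85,0,1,-23,0,0,0,7.85,0])

```text
time_s: 5.5
position: [529.8, -5.7, 225.2]
tool_rot: [[-0.596, 0.803, -0.001], [0.803, 0.596, 0.0], [0.001, -0.0, -1.0]]
wrist_force: [-0.0, 0.5, -0.5]
width: 0.205
grip_force: 50.8
```

Request:
send_rows(deltas=[1,-23,0,0,0,7.85,0,1,-23,0,0,0,7.85,0,1,-23,0,0,0,7.85,0,1,-23,0,0,0,7.85,0,1,-23,0,0,0,7.85,0,1,-23,0,0,0,7.85,0,0,0,0,0,0,0,0,0,0,0,0,0,0,0,0,0,0,0,0,0,0])

```text
time_s: 6.4
position: [536.0, -142.1, 224.9]
tool_rot: [[-0.993, 0.116, -0.001], [0.116, 0.993, 0.001], [0.001, 0.001, -1.0]]
wrist_force: [0.8, -0.9, -0.6]
width: 0.205
grip_force: 50.9
```

```bash
python3 - <<'E'
from cell import ctrl
from h import *
d=ctrl.read_camera("wrist"); np.savez("w3.npz",**d);cv2.imwrite("pics/w3.png",d["img"][:,:,::-1])
s=ctrl.state();R=s["tool_rot"];print(s["time_s"],s["position"],np.degrees(np.arctan2(R[1,0],R[0,0])),s["q"][5],s["wrist_force"],s["width"],s["grip_force"])
K=d["camera_matrix"];T=np.linalg.inv(d["world_from_camera"])
for P in ([502,-144.5,30],[*s["position"][:2],s["position"][2]-136]):
    q=K@(T@np.r_[P,1])[:3];print(q[:2]/q[2])
E
```

```text
6.45 [ 536.09362608 -141.97787066  224.94997423] 173.38907481820365 -8.230991550745356 [ 0.51788434  0.07703636 -0.58296331] 0.20424061598197224 50.887781381607056
[312.48959834 182.67727156]
[323.10803119 269.1287812 ]
```

View pics/w3.png

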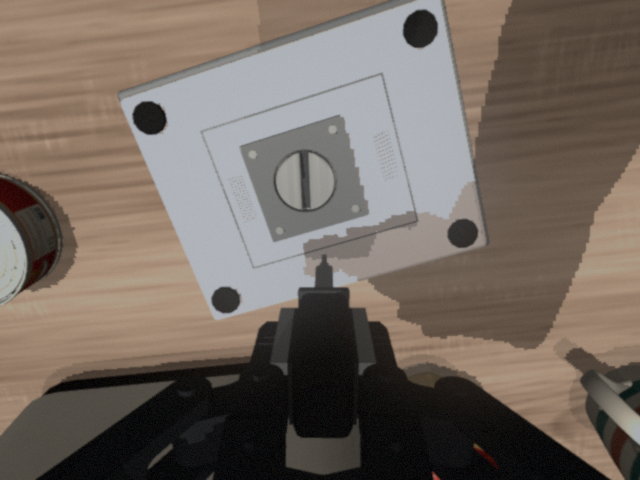

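The lock is at (305,181) with its slot running nearly vertical in the image. The blade tip is at about (323,260). Next I measure both.

```bash
python3 - <<'E'
from h import *
d=dict(np.load("w3.npz"));g=d["img"].astype(int).mean(2)
v,u=np.mgrid[:480,:640]
# lock: bright disc inside grey plate
m=(np.hypot(u-305,v-181)<42)&(g>158)
bb=[b for b in blobs(m,200)]
pts=np.vstack([np.argwhere(b[0])[:,::-1] for b in bb if np.hypot(*(b[1]-[305,181]))<25])
W=ray(d,pts,30)
(c,r)=cv2.minEnclosingCircle(W.astype(np.float32));print("lock",c,r,len(bb),cv2.fitEllipse(cv2.convexHull(W.astype(np.float32))))
dk=(np.hypot(u-305,v-181)<30)&(g<110)
b=max(blobs(dk,20),key=lambda t:t[2]);S=ray(d,np.argwhere(b[0])[:,::-1],30)
print("slot",S.mean(0),rect(S))
vx=cv2.fitLine(S.astype(np.float32),cv2.DIST_L2,0,.01,.01).ravel();print(np.degrees(np.arctan2(vx[1],vx[0]))%180,vx[2:])
for m,c,a in blobs(g<60,200,3000):
    if c[1]<310:print("foot",c.round(1),a,ray(d,c,26).round(1))
# blade tip
print(g[248:300:3,312:338:2].astype(int))
E
```

```text
Traceback (most recent call last):
ValueError: need at least one array to concatenate
```

```bash
python3 - <<'E'
from h import *
d=dict(np.load("w3.npz"));g=d["img"].astype(int).mean(2)
v,u=np.mgrid[:480,:640]
print(g[181,260:350:3].astype(int),g[150:212:3,318].astype(int))
c8=(np.hypot(u-305,v-181)<42).astype(np.uint8)
vals=g[np.hypot(u-305,v-181)<38]
print(np.histogram(vals,bins=np.arange(0,256,12)))
for m,c,a in blobs(g<60,200,3000):
    if c[1]<310:print("foot",c.round(1),a,ray(d,c,26).round(1))
print(g[246:300:3,308:342:2].astype(int))
E
```

```text
[119 119 118 118 112  83 154 154 156 154 150 154 155 137  64  72  76 146
 150 154 151 151 150 152 151  97 115 118 116 116] [119  91 118 157 156 157 156 154 154 154 153 152 153 151 151 150 150 149
 148  90 108]
(array([   0,    0,    0,    1,   88,  177,  371,  202,  266, 1227,  246,
        192, 1501,  238,    0,    0,    0,    0,    0,    0,    0]), array([  0,  12,  24,  36,  48,  60,  72,  84,  96, 108, 120, 132, 144,
       156, 168, 180, 192, 204, 216, 228, 240, 252]))
foot [419.9  28.4] 945 [[422.5 -73.5]]
foot [149.2 117.5] 810 [[ 452.1 -237.2]]
foot [462.5 233. ] 602 [[547.3 -51. ]]
foot [225.5 299.6] 500 [[ 576.9 -214.7]]
[[116 117 118 118 116 116 114 109 110  94  88  92 104 111 115 117 116]
 [117 117 112 103  90  88  95 103 112 116 116 117 118 117 117 115 117]
 [ 86  99 110 114 114 115 118 116 116 115 117 117 117 117 116 116 117]
 [118 117 117 118 118 117 113  86  73  93 116 114 116 119 118 115 116]
 [141 147 123 118 121 123 118  78  65  92 137 140 137 143 142 126 122]
 [147 148 145 145 146 147 136  79  65  90 144 146 147 143 147 145 146]
 [146 148 148 148 145 133  83  66  63  67 101 137 145 146 145 146 146]
 [145 148 147 142  91  66  65  65  64  61  63  69 109 145 146 148 144]
 [149 146 146 139  76  63  62  65  63  65  63  64 100 144 146 151 173]
 [146 146 146 136  74  61  65  64  62  63  63  62 101 168 174 176 176]
 [176 160 153 142  73  62  62  62  60  63  61  63 103 173 176 178 175]
 [176 175 176 161  71  63  63  63  59  63  62  62  96 170 175 176 174]
 [176 178 176 144  68  65  61  62  62  62  62  61  93 171 175 175 174]
 [176 177 174 134  64  60  60  60  59  61  61  64  93 171 177 175 167]
 [ 59  63  62  54  51  50  46  51  48  50  49  52  49  62  59  58  58]
 [ 68  67  68  63  63  66  63  65  65  67  62  64  64  64  60  62  55]
 [ 46  45  42  44  41  43  41  42  44  44  40  43  41  41  41  39  42]
 [ 41  43  40  41  42  42  40  42  40  40  38  39  42  42  40  41  37]]
```

```bash
python3 - <<'E'
from h import *
d=dict(np.load("w3.npz"));g=d["img"].astype(int).mean(2)
v,u=np.mgrid[:480,:640]
m=(np.hypot(u-305,v-181)<34)&(g>136)
bb=blobs(m,150);print([(b[1].round(1),b[2]) for b in bb])
pts=np.vstack([np.argwhere(b[0])[:,::-1] for b in bb if np.hypot(*(b[1]-[305,181]))<22])
W=ray(d,pts,30).astype(np.float32);print("lock",cv2.minEnclosingCircle(W),cv2.fitEllipse(cv2.convexHull(W)))
b=max(blobs((np.hypot(u-305,v-181)<26)&(g<110),20),key=lambda t:t[2]);S=ray(d,np.argwhere(b[0])[:,::-1],30).astype(np.float32)
vx=cv2.fitLine(S,cv2.DIST_L2,0,.01,.01).ravel();print("slot",S.mean(0),rect(S),np.degrees(np.arctan2(vx[1],vx[0]))%180)
K=d["camera_matrix"];T=np.linalg.inv(d["world_from_camera"])
a=np.radians(173.4)
for k in(-8,0,8):
  for h in(136,121):
    q=K@(T@np.r_[536.05+k*np.cos(a),-142+k*np.sin(a),225-h,1])[:3];print(k,h,(q[:2]/q[2]).round(1))
E
```

```text
[(array([289.5, 181.3]), np.int32(924)), (array([319.6, 180.4]), np.int32(950))]
lock ((500.53912353515625, -149.16700744628906), 17.66261100769043) ((500.61798095703125, -149.2181854248047), (34.74131774902344, 35.05454635620117), 158.55369567871094)
slot [ 500.18695 -149.22751] (array([ 500.7, -149.3]), array([ 5.7, 31.5]), np.float32(175.4)) 175.1974
-8 136 [323.1 283.2]
-8 121 [323.1 296. ]
0 136 [323.1 269.1]
0 121 [323.1 281. ]
8 136 [323.  254.6]
8 121 [323.1 265.7]
```

Request:
send_rows(deltas=[-10,-2,0,0,0,0.6,0,-15,-3,-5,0,0,0.6,0,-10.5,-2.8,-10,0,0,0.6,0,0,0,-15,0,0,0,0,0,0,-13,0,0,0,0,0,0,-9,0,0,0,0,0,0,0,0,0,0,0,0,0,0,0,0,0,0])

```text
time_s: 7.25
position: [500.7, -150.5, 173.2]
tool_rot: [[-0.996, 0.084, -0.0], [0.084, 0.996, -0.0], [0.0, -0.0, -1.0]]
wrist_force: [0.6, -1.1, -0.1]
width: 0.199
grip_force: 50.9
```

```bash
python3 - <<'E'
from cell import ctrl
from h import *
d=ctrl.read_camera("wrist"); np.savez("w4.npz",**d)
o=cv2.resize(d["img"][170:370,190:450],(780,600),interpolation=cv2.INTER_CUBIC);cv2.imwrite("pics/w4.png",o[:,:,::-1])
s=ctrl.state();R=s["tool_rot"];print(s["time_s"],s["position"],np.degrees(np.arctan2(R[1,0],R[0,0])),s["wrist_force"],s["ft_torque"])
E
```

```text
7.3 [ 501.05339564 -150.58594002  173.49414393] 175.19664415679256 [-0.47309964  0.04294789 -0.89364694] [ 0.06842229 -0.04662707  0.0254642 ]
```

View pics/w4.png

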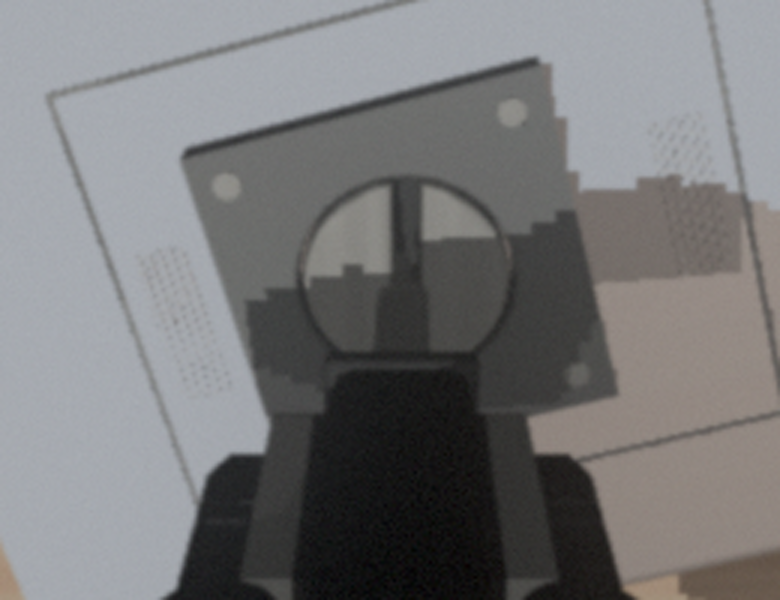

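The blade at crop (404,270) lines up with the slot centre at (406,220), so I'll descend gently.

Request:
send_rows(deltas=[0,0,-3,0,0,0,0,0,0,-2,0,0,0,0,0,0,-1,0,0,0,0,0,0,-1,0,0,0,0,0,0,0,0,0,0,0])

```text
time_s: 7.8
position: [500.7, -150.7, 165.7]
tool_rot: [[-0.996, 0.084, -0.0], [0.084, 0.996, 0.0], [0.0, 0.0, -1.0]]
wrist_force: [-0.4, -0.2, -0.3]
width: 0.203
grip_force: 50.9
```

Request:
send_rows(deltas=[0,0,-0.7,0,0,0,0,0,0,-0.7,0,0,0,0,0,0,0,0,0,0,0])

```text
time_s: 8.1
position: [500.7, -150.7, 164.4]
tool_rot: [[-0.996, 0.084, -0.0], [0.084, 0.996, -0.0], [0.0, -0.0, -1.0]]
wrist_force: [0.5, -0.6, -1.6]
width: 0.202
grip_force: 50.9
```

Request:
send_rows(deltas=[0,0,-0.7,0,0,0,0,0,0,0,0,0,0,0])

```text
time_s: 8.3
position: [500.7, -150.7, 163.7]
tool_rot: [[-0.996, 0.084, -0.0], [0.084, 0.996, 0.0], [0.0, 0.0, -1.0]]
wrist_force: [0.6, -1.1, -1.4]
width: 0.206
grip_force: 50.9
```

Request:
send_rows(deltas=[0,0,-0.8,0,0,0,0,0,0,-0.7,0,0,0,0,0,0,0,0,0,0,0])

```text
time_s: 8.6
position: [500.6, -150.7, 162.1]
tool_rot: [[-0.996, 0.084, -0.0], [0.084, 0.996, 0.0], [0.0, 0.0, -1.0]]
wrist_force: [-0.2, 0.5, -1.4]
width: 0.204
grip_force: 50.9
```

Request:
send_rows(deltas=[0,0,-0.7,0,0,0,0,0,0,0,0,0,0,0])

```text
time_s: 8.8
position: [500.7, -150.7, 161.5]
tool_rot: [[-0.996, 0.084, -0.0], [0.084, 0.996, 0.0], [0.0, 0.0, -1.0]]
wrist_force: [1.1, 0.3, -2.1]
width: 0.206
grip_force: 50.9
```

Request:
send_rows(deltas=[0,0,-0.5,0,0,0,0,0,0,0,0,0,0,0])

```text
time_s: 9.0
position: [500.7, -150.7, 161.0]
tool_rot: [[-0.996, 0.084, -0.0], [0.084, 0.996, 0.0], [0.0, 0.0, -1.0]]
wrist_force: [-0.1, -0.9, -2.1]
width: 0.206
grip_force: 50.9
```

```bash
cat > st.py <<'E'
from cell import ctrl
import numpy as np
s=ctrl.state();R=s["tool_rot"];print(s["time_s"],s["position"].round(1),np.degrees(np.arctan2(R[1,0],R[0,0])).round(1),s["wrist_force"].round(2),s["ft_torque"].round(3),s["width"])
E
python3 st.py
```

```text
9.0 [ 500.7 -150.7  161. ] 175.2 [-0.09 -0.86 -2.11] [-0.012  0.008 -0.051] 0.205546595361902
```

Request:
send_rows(deltas=[0,0,0,0,0,-4,0,0,0,0,0,0,-4,0,0,0,0,0,0,-4,0,0,0,0,0,0,-4,0,0,0,0,0,0,0,0])

```text
time_s: 9.5
position: [500.9, -149.9, 161.1]
tool_rot: [[-0.935, 0.355, 0.0], [0.355, 0.935, 0.002], [0.0, 0.002, -1.0]]
wrist_force: [0.8, 1.7, -0.9]
width: 0.207
grip_force: 50.8
```

```bash
python3 st.py
```

```text
9.5 [ 500.9 -149.9  161.1] 159.2 [ 0.8   1.75 -0.94] [ 0.801 -0.218  0.081] 0.20658437312713984
```

Request:
send_rows(deltas=[0,0.4,0,0,0,-4,0,0,0.4,0,0,0,-4,0,0,0,0,0,0,-4,0,0,0,0,0,0,-4,0,0,0,0,0,0,0,0])

```text
time_s: 10.0
position: [500.9, -149.4, 161.1]
tool_rot: [[-0.802, 0.598, 0.0], [0.598, 0.802, 0.001], [0.0, 0.001, -1.0]]
wrist_force: [0.5, 2.8, -2.1]
width: 0.204
grip_force: 50.7
```

```bash
python3 st.py
```

```text
10.0 [ 500.9 -149.4  161.1] 143.3 [ 0.53  2.84 -2.08] [ 0.71  -0.24   0.071] 0.203976962118752
```

Request:
send_rows(deltas=[0,0.4,0,0,0,-4,0,0,0.3,0,0,0,-4,0,0,0,0,0,0,-4,0,0,0,0,0,0,-4,0,0,0,0,0,0,-4,0,0,0,0,0,0,-4,0,0,0,0,0,0,0,0])

```text
time_s: 10.7
position: [501.1, -148.8, 161.1]
tool_rot: [[-0.49, 0.872, 0.001], [0.872, 0.49, 0.001], [0.0, 0.001, -1.0]]
wrist_force: [2.1, 3.8, -3.0]
width: 0.205
grip_force: 50.7
```

```bash
python3 st.py
```

```text
10.7 [ 501.1 -148.8  161.1] 119.3 [ 2.08  3.85 -3.03] [ 0.724 -0.42   0.08 ] 0.2047142242701805
```

Still smooth at 0.08 N m. I'll go on in smaller turns towards the stop, near heading 93–97.

Request:
send_rows(deltas=[0.4,0.4,0,0,0,-3,0,0.2,0.2,0,0,0,-3,0,0,0,0,0,0,-3,0,0,0,0,0,0,-3,0,0,0,0,0,0,-3,0,0,0,0,0,0,0,0])

```text
time_s: 11.3
position: [501.5, -148.4, 161.1]
tool_rot: [[-0.248, 0.969, 0.0], [0.969, 0.248, 0.0], [0.0, 0.0, -1.0]]
wrist_force: [0.9, 3.3, -1.0]
width: 0.204
grip_force: 50.9
```

```bash
python3 st.py
```

```text
11.3 [ 501.5 -148.4  161.1] 104.3 [ 0.87  3.28 -1.02] [ 0.648 -0.264  0.041] 0.20430290358968253
```

Request:
send_rows(deltas=[0,0,0,0,0,-2,0,0,0,0,0,0,-2,0,0,0,0,0,0,0,0])

```text
time_s: 11.6
position: [501.5, -148.4, 161.1]
tool_rot: [[-0.18, 0.984, 0.0], [0.984, 0.18, 0.0], [0.0, 0.0, -1.0]]
wrist_force: [1.0, 2.2, -2.2]
width: 0.208
grip_force: 50.8
```

```bash
python3 st.py
```

```text
11.6 [ 501.5 -148.4  161.1] 100.3 [ 1.02  2.24 -2.18] [ 0.769 -0.398  0.07 ] 0.2084416138895647
```

Request:
send_rows(deltas=[0,0,0,0,0,-1.5,0,0,0,0,0,0,-1.5,0,0,0,0,0,0,0,0])

```text
time_s: 11.9
position: [501.5, -148.4, 161.1]
tool_rot: [[-0.125, 0.992, 0.0], [0.992, 0.125, 0.0], [0.0, 0.001, -1.0]]
wrist_force: [2.5, 2.4, -2.1]
width: 0.204
grip_force: 50.6
```

```bash
python3 st.py
```

```text
11.9 [ 501.5 -148.4  161.1] 97.2 [ 2.45  2.41 -2.06] [ 0.82  -0.502  0.047] 0.20413392503916616
```

Request:
send_rows(deltas=[0,0,0,0,0,-1,0,0,0,0,0,0,0,0])

```text
time_s: 12.1
position: [501.5, -148.4, 161.1]
tool_rot: [[-0.108, 0.994, 0.0], [0.994, 0.108, 0.0], [0.0, 0.0, -1.0]]
wrist_force: [1.0, 3.4, -2.1]
width: 0.207
grip_force: 50.6
```

```bash
python3 st.py
```

```text
12.1 [ 501.5 -148.4  161.1] 96.2 [ 1.01  3.36 -2.14] [ 0.889 -0.599  0.075] 0.206776243352656
```

Request:
send_rows(deltas=[0,0,0,0,0,-1,0,0,0,0,0,0,0,0])

```text
time_s: 12.3
position: [501.5, -148.5, 161.1]
tool_rot: [[-0.09, 0.996, 0.0], [0.996, 0.09, 0.0], [0.0, 0.0, -1.0]]
wrist_force: [2.0, 3.9, -2.0]
width: 0.205
grip_force: 50.6
```

```bash
python3 st.py
```

```text
12.3 [ 501.5 -148.5  161.1] 95.2 [ 1.97  3.87 -2.03] [ 0.954 -0.675  0.062] 0.20453686656141473
```

Request:
send_rows(deltas=[0,0,0,0,0,-1,0,0,0,0,0,0,0,0])

```text
time_s: 12.5
position: [501.5, -148.5, 161.1]
tool_rot: [[-0.072, 0.997, 0.0], [0.997, 0.072, 0.0], [0.0, 0.0, -1.0]]
wrist_force: [2.7, 3.2, -2.1]
width: 0.201
grip_force: 50.6
```

```bash
python3 st.py
```

```text
12.5 [ 501.5 -148.5  161.1] 94.2 [ 2.67  3.17 -2.07] [ 1.036 -0.748  0.079] 0.20114942328160793
```

Request:
send_rows(deltas=[0,0,0,0,0,-1,0,0,0,0,0,0,0,0])

```text
time_s: 12.7
position: [501.5, -148.5, 161.2]
tool_rot: [[-0.055, 0.998, 0.0], [0.998, 0.055, 0.0], [0.0, 0.0, -1.0]]
wrist_force: [3.2, 3.0, -2.6]
width: 0.205
grip_force: 50.6
```

```bash
python3 st.py
```

```text
12.7 [ 501.5 -148.5  161.2] 93.1 [ 3.17  3.   -2.6 ] [ 1.125 -0.854  0.082] 0.20469173158836051
```

Request:
send_rows(deltas=[0.5,0.4,0,0,0,-1,0,0,0,0,0,0,0,0])

```text
time_s: 12.9
position: [501.7, -148.3, 161.1]
tool_rot: [[-0.037, 0.999, -0.0], [0.999, 0.037, -0.0], [-0.0, -0.0, -1.0]]
wrist_force: [1.3, 3.4, -3.2]
width: 0.2
grip_force: 50.8
```

```bash
python3 st.py
```

```text
12.9 [ 501.7 -148.3  161.1] 92.1 [ 1.26  3.39 -3.19] [ 0.881 -0.589  0.04 ] 0.1995770024387332
```

Request:
send_rows(deltas=[0,0,0,0,0,-1,0,0,0,0,0,0,0,0])

```text
time_s: 13.1
position: [501.7, -148.3, 161.1]
tool_rot: [[-0.02, 1.0, -0.0], [1.0, 0.02, -0.0], [-0.0, -0.0, -1.0]]
wrist_force: [1.2, 3.3, -0.6]
width: 0.201
grip_force: 50.8
```

```bash
python3 st.py
```

```text
13.1 [ 501.7 -148.3  161.1] 91.1 [ 1.2   3.28 -0.59] [ 0.837 -0.564  0.082] 0.20149482358217846
```

Request:
send_rows(deltas=[0,0,0,0,0,-1,0,0,0,0,0,0,0,0])

```text
time_s: 13.3
position: [501.8, -148.3, 161.1]
tool_rot: [[-0.002, 1.0, -0.0], [1.0, 0.002, -0.0], [-0.0, -0.0, -1.0]]
wrist_force: [2.9, 2.3, -0.6]
width: 0.21
grip_force: 50.8
```

```bash
python3 st.py
```

```text
13.3 [ 501.8 -148.3  161.1] 90.1 [ 2.87  2.34 -0.59] [ 0.844 -0.443  0.086] 0.20967715173367102
```

```bash
python3 - <<'E'
from cell import ctrl
from h import *
d=ctrl.read_camera("wrist"); np.savez("w5.npz",**d)
o=cv2.resize(d["img"][170:370,190:450],(780,600),interpolation=cv2.INTER_CUBIC);cv2.imwrite("pics/w5.png",o[:,:,::-1])
p=d["world_from_camera"];print(p.round(3))
K=d["camera_matrix"];T=np.linalg.inv(p)
for a in (90,94,97,100,104):
    q=[K@(T@np.r_[501+r*np.cos(np.radians(a)),-149.2+r*np.sin(np.radians(a)),30,1])[:3] for r in(8,18)]
    print(a,[((x[:2]/x[2]-[190,170])*3).round(1) for x in q])
E
```

```text
[[ 1.00000e+00  2.00000e-03  0.00000e+00  4.99938e+02]
 [ 2.00000e-03 -9.46000e-01 -3.25000e-01 -6.43690e+01]
 [-1.00000e-03  3.25000e-01 -9.46000e-01  2.30662e+02]
 [ 0.00000e+00  0.00000e+00  0.00000e+00  1.00000e+00]]
90 [array([404.1, 259.4]), array([404.3, 202.5])]
94 [array([400.7, 259.5]), array([396.6, 202.7])]
97 [array([398.2, 259.7]), array([390.9, 203.2])]
100 [array([395.7, 260.1]), array([385.3, 204. ])]
104 [array([392.5, 260.7]), array([377.8, 205.5])]
```

View pics/w5.png

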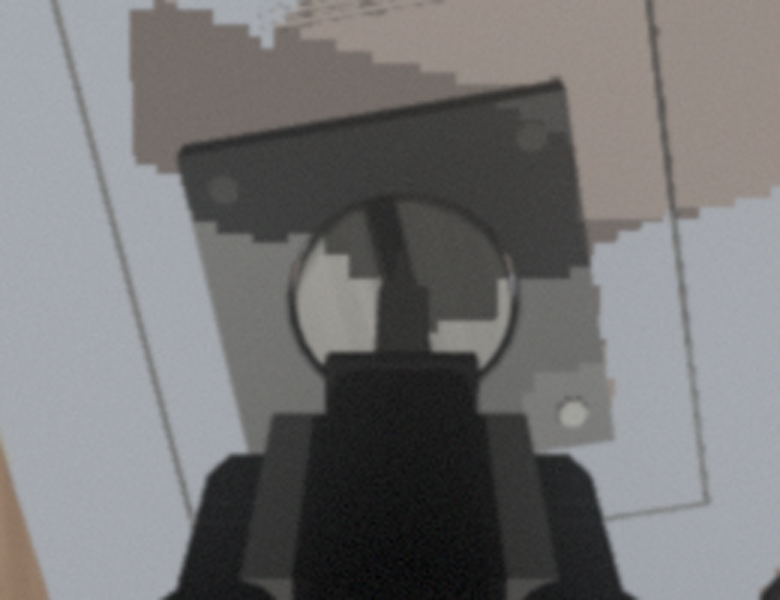

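The slot shows at crop (383,205)–(396,260), heading about 100°, which is at or very near the stop. I'll feel on until the torque rises clearly.

Request:
send_rows(deltas=[0,0,0,0,0,-1.5,0,0,0,0,0,0,0,0])

```text
time_s: 13.55
position: [501.8, -148.3, 161.1]
tool_rot: [[0.024, 1.0, -0.0], [1.0, -0.024, -0.0], [-0.0, -0.0, -1.0]]
wrist_force: [1.6, 2.7, -1.8]
width: 0.199
grip_force: 50.8
```

```bash
python3 st.py
```

```text
13.55 [ 501.8 -148.3  161.1] 88.6 [ 1.63  2.74 -1.75] [ 0.74  -0.494  0.077] 0.1986901245301402
```

Request:
send_rows(deltas=[0,0,0,0,0,-1.5,0,0,0,0,0,0,0,0])

```text
time_s: 13.75
position: [501.8, -148.2, 161.1]
tool_rot: [[0.05, 0.999, -0.0], [0.999, -0.05, -0.0], [-0.0, -0.0, -1.0]]
wrist_force: [0.9, 2.2, -1.2]
width: 0.206
grip_force: 50.8
```

```bash
python3 st.py
```

```text
13.75 [ 501.8 -148.2  161.1] 87.1 [ 0.95  2.25 -1.23] [ 0.785 -0.552  0.094] 0.20554998932270263
```

```bash
cat > slot.py <<'E'
from cell import ctrl
from h import *
import sys
def slot(d):
    g=cv2.GaussianBlur(cv2.cvtColor(d["img"],cv2.COLOR_RGB2GRAY),(3,3),0).astype(float)
    for v in range(238,272,3):
        row=g[v,306:342]; print(v,row[::2].astype(int))
d=ctrl.read_camera("wrist"); np.savez("w6.npz",**d)
slot(d)
E
python3 slot.py; python3 - <<'E'
from h import *
a=np.load("w5.npz")["img"][225:300,280:360]
b=np.load("w6.npz")["img"][225:300,280:360]
o=np.hstack([cv2.resize(x,(400,375),interpolation=cv2.INTER_CUBIC) for x in(a,b)])
o=np.clip(o.astype(float)*1.8,0,255).astype(np.uint8)
cv2.imwrite("pics/w56.png",o[:,:,::-1])
E
```

```text
238 [55 53 51 47 45 44 43 46 61 70 71 71 69 65 61 57 54 54]
241 [63 68 67 52 44 43 42 44 57 72 74 75 76 76 75 73 70 66]
244 [76 77 72 58 46 44 44 43 50 68 74 74 75 76 77 76 75 75]
247 [78 78 75 65 50 45 43 43 46 61 73 74 74 75 76 76 75 74]
250 [77 77 76 71 54 45 44 42 45 54 71 74 75 76 75 76 75 75]
253 [75 76 77 74 61 48 44 43 45 49 67 75 74 76 76 76 76 74]
256 [83 77 77 75 66 52 43 43 49 52 60 72 75 75 75 76 76 75]
259 [86 76 77 77 71 58 47 44 49 52 55 70 74 74 74 76 76 74]
262 [ 95 100 103  96  77  64  51  46  49  51  52  63  73  75  75  75  76  75]
265 [146 150 152 135  85  64  52  51  49  51  52  54  62  70  74  74  75  75]
268 [147 148 151 135  84  57  51  50  51  51  51  51  51  59  72  74  75  75]
271 [146 148 150 136  83  56  51  50  50  51  50  52  50  58  73  74  75  75]
```

View pics/w56.png

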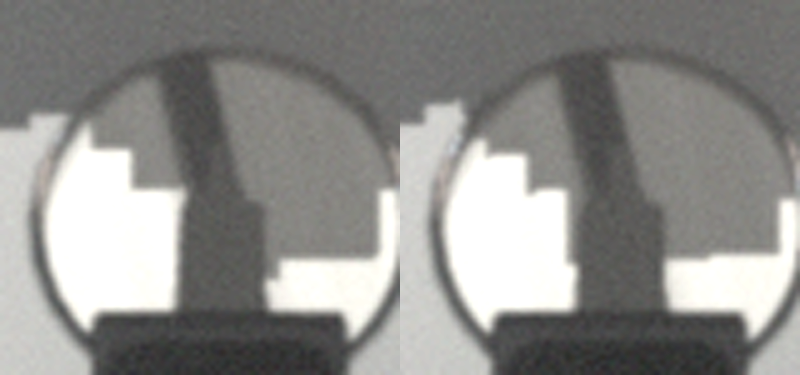

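The slot tilts slightly more relative to the tool than before. I'll measure its heading in both frames.

```bash
cat > sl.py <<'E'
from h import *
def head(n):
    d=dict(np.load(n+".npz"))
    g=cv2.GaussianBlur(cv2.cvtColor(d["img"],cv2.COLOR_RGB2GRAY),(3,3),0).astype(float)
    out=[]
    for v in range(243,258):
        r=g[v,308:334];k=int(np.argmin(r[:16]));
        i=k
        while r[i]<60:i-=1
        l=i+(r[i]-60)/(r[i]-r[i+1])
        j=k
        while r[j]<60:j+=1
        q=j-1+(60-r[j-1])/(r[j]-r[j-1])
        out.append((308+l,308+q,v))
    o=np.array(out)
    res=[]
    for c in(0,1):
        W=ray(d,o[:,[c,2]],30);f=np.polyfit(W[:,1],W[:,0],1);res.append(np.degrees(np.arctan2(1,f[0])))
    W=ray(d,np.c_[o[:,:2].mean(1),o[:,2]],30)
    print(n,"edges",np.round(res,1),"centre",W.mean(0).round(1), "from axis",[np.degrees(np.arctan2(W.mean(0)[1]+149.2,W.mean(0)[0]-x)).round(1) for x in(500.6,501.6,502.6)])
import sys
for n in sys.argv[1:]: head(n)
E
python3 sl.py w5 w6
```

```text
w5 edges [103.7 102. ] centre [ 498.2 -137.8] from axis [np.float64(101.7), np.float64(106.4), np.float64(110.9)]
w6 edges [100.4  99.9] centre [ 498.8 -137.6] from axis [np.float64(99.0), np.float64(103.8), np.float64(108.4)]
```

The lock is still following, from 102.8° to 100.1°, so it isn't at its stop yet. I'll continue.

Request:
send_rows(deltas=[0,0,0,0,0,-1.5,0,0,0,0,0,0,0,0])

```text
time_s: 14.0
position: [501.8, -148.2, 161.1]
tool_rot: [[0.076, 0.997, -0.0], [0.997, -0.076, -0.0], [-0.0, -0.0, -1.0]]
wrist_force: [1.6, 2.7, -1.5]
width: 0.21
grip_force: 50.8
```

```bash
python3 st.py
```

```text
14.0 [ 501.8 -148.2  161.1] 85.6 [ 1.61  2.67 -1.52] [ 0.748 -0.423  0.135] 0.21012081584290637
```

Request:
send_rows(deltas=[0,0,0,0,0,-1.5,0,0,0,0,0,0,0,0])

```text
time_s: 14.2
position: [501.9, -148.2, 161.1]
tool_rot: [[0.102, 0.995, 0.0], [0.995, -0.102, -0.0], [-0.0, 0.0, -1.0]]
wrist_force: [1.7, 2.6, -2.0]
width: 0.207
grip_force: 50.8
```

```bash
python3 st.py
```

```text
14.2 [ 501.9 -148.2  161.1] 84.1 [ 1.72  2.58 -1.95] [ 0.733 -0.514  0.213] 0.2070098724591567
```

```bash
python3 slot.py >/dev/null; cp w6.npz w7.npz; python3 sl.py w7; python3 st.py
```

```text
w7 edges [100.8 100.4] centre [ 498.8 -137.5] from axis [np.float64(98.7), np.float64(103.4), np.float64(107.9)]
14.25 [ 501.9 -148.2  161.1] 84.2 [ 1.13  3.58 -1.33] [ 0.78  -0.504  0.173] 0.20185248784163215
```

At the stop: the slot held still at about 100.5° while the torque doubled. I'll unload the twist and lift out.

Request:
send_rows(deltas=[0,0,0,0,0,4,0,0,0,0,0,0,4,0,0,0,0,0,0,0,0,0,0,0,0,0,0,0])

```text
time_s: 14.65
position: [501.8, -148.7, 161.2]
tool_rot: [[-0.036, 0.999, -0.0], [0.999, 0.036, -0.001], [-0.001, -0.0, -1.0]]
wrist_force: [1.6, 0.8, -2.3]
width: 0.203
grip_force: 50.9
```

```bash
python3 st.py
```

```text
14.65 [ 501.8 -148.7  161.2] 92.1 [ 1.65  0.77 -2.25] [ 0.111 -0.276  0.025] 0.20336200456473452
```

Request:
send_rows(deltas=[0,0,1,0,0,0,0,0,0,2,0,0,0,0,0,0,4,0,0,0,0,0,0,8,0,0,0,0,0,0,15,0,0,0,0,0,0,20,0,0,0,0,0,0,14,0,0,0,0,0,0,0,0,0,0,0,0,0,0,0,0,0,0,0])

```text
validation failed for argument at $.de...
```

```bash
python3 st.py; python3 - <<'E'
from cell import ctrl
from h import *
d=ctrl.read_camera("wrist"); np.savez("w8.npz",**d)
K=d["camera_matrix"];T=np.linalg.inv(d["world_from_camera"])
s=ctrl.state();q=K@(T@np.r_[s["position"][:2],s["position"][2]-136,1])[:3];print("tip pred",q[:2]/q[2])
q=K@(T@np.r_[500.6,-149.2,30,1])[:3];print("lock",q[:2]/q[2])
cv2.imwrite("pics/w8.png",cv2.resize(d["img"][100:400,120:520],(800,600))[:,:,::-1])
E
```

```text
14.65 [ 501.8 -148.7  161.2] 92.1 [ 1.65  0.77 -2.25] [ 0.111 -0.276  0.025] 0.20336200456473452
tip pred [326.06193286 265.71755403]
lock [323.77126029 270.22293563]
```

View pics/w8.png

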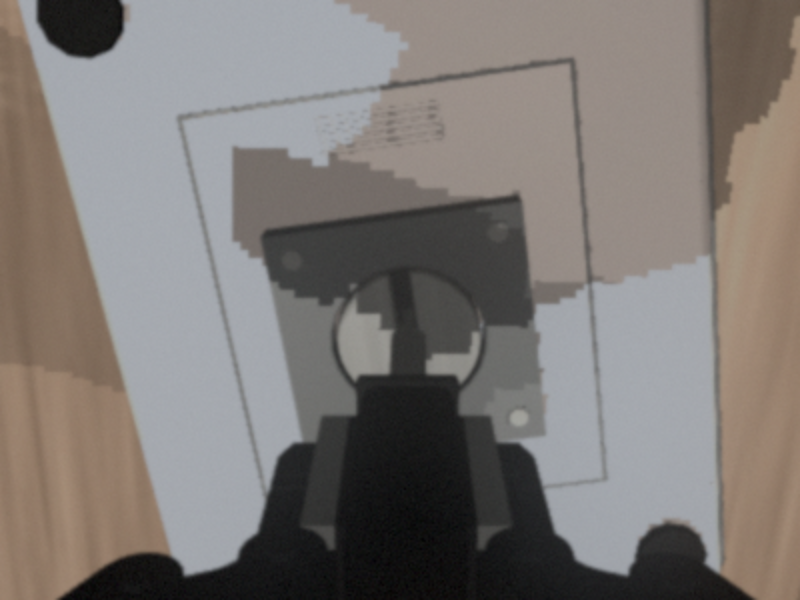

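The lift was refused because I miscounted the numbers, so the blade is still in the slot at crop (405,300) with its twist unloaded. I'll send it again.

Request:
send_rows(deltas=[0,0,1,0,0,0,0,0,0,2,0,0,0,0,0,0,4,0,0,0,0,0,0,8,0,0,0,0,0,0,15,0,0,0,0,0,0,20,0,0,0,0,0,0,14,0,0,0,0,0,0,0,0,0,0,0,0,0,0,0,0,0,0])

```text
time_s: 15.6
position: [501.8, -148.2, 225.4]
tool_rot: [[-0.038, 0.999, 0.001], [0.999, 0.038, -0.0], [-0.0, 0.001, -1.0]]
wrist_force: [0.4, -0.7, -1.9]
width: 0.204
grip_force: 51.0
```

```bash
python3 st.py; python3 - <<'E'
from cell import ctrl
from h import *
d=ctrl.read_camera("wrist"); np.savez("w8.npz",**d)
K=d["camera_matrix"];T=np.linalg.inv(d["world_from_camera"])
s=ctrl.state()
for k in(-8,0,8):
    q=K@(T@np.r_[s["position"][0],s["position"][1]+k,s["position"][2]-136,1])[:3];print("tip pred",k,q[:2]/q[2])
g=cv2.cvtColor(d["img"],cv2.COLOR_RGB2GRAY).astype(int)
print(g[240:300:3,306:346:2])
E
```

```text
15.6 [ 501.8 -148.2  225.4] 92.2 [ 0.38 -0.67 -1.88] [ 0.006  0.014 -0.008] 0.20408522576138605
tip pred -8 [324.49943824 279.35228796]
tip pred 0 [325.10350815 265.18813453]
tip pred 8 [325.72187011 250.68886318]
[[160 161 157 156 159 159 147 110  60  72  75  88 138 150 157 157 158 156
  154 154]
 [161 163 159 156 160 163 152 124  70  72  77  76 133 150 155 158 157 156
  155 154]
 [163 161 156 154 156 163 154 136  78  70  77  78 122 146 154 154 158 155
  154 154]
 [163 164 159 154 156 161 157 140  88  71  79  77 108 147 152 153 157 155
  152 127]
 [127 160 157 154 154 159 158 146  99  70  77  77  92 144 151 153 155 141
   86  79]
 [ 86  74 107 139 152 157 160 145  86  59  65  75  85 139 143 128  81  77
   99 116]
 [122 118 108  84  71  78  95  92  70  62  61  56  62  69  79 100 112 119
  119 118]
 [120 120 120 118 119 117 114  99  69  62  77 108 115 118 118 119 118 116
  118 119]
 [120 120 119 120 119 118 111  74  61  61  61  85 114 117 119 119 119 118
  118 123]
 [123 120 119 120 115  79  61  64  61  63  62  61  62  90 115 118 117 120
  122 130]
 [122 119 120 118 112  69  61  61  59  59  62  61  63  84 117 118 118 120
  131 134]
 [121 118 119 118 111  67  62  62  61  63  60  62  59  84 114 119 115 122
  130 133]
 [119 119 117 120 110  64  58  61  62  60  60  59  61  83 127 136 147 154
  162 165]
 [121 125 128 132 126  64  60  60  56  60  59  59  60  99 168 170 168 164
  169 171]
 [169 170 171 172 140  64  57  59  57  59  60  61  59  91 167 168 164 168
  169 160]
 [172 172 168 168 126  61  59  58  60  57  60  61  57  92 162 164 169 167
  151 165]
 [ 59  57  58  59  53  45  47  45  43  46  47  48  44  46  57  57  60  59
   59  61]
 [ 50  52  51  50  48  48  51  50  50  47  50  49  47  51  50  51  51  48
   50  50]
 [ 41  43  43  43  44  41  41  40  38  39  40  43  41  42  40  42  42  42
   46  50]
 [ 41  37  41  39  40  39  43  42  39  40  38  38  39  39  38  39  43  39
   42  43]]
```

```bash
python3 - <<'E'
from h import *
d=dict(np.load("w8.npz"));g=cv2.GaussianBlur(cv2.cvtColor(d["img"],cv2.COLOR_RGB2GRAY),(3,3),0).astype(float)
o=[]
for v in range(228,253,1):
    x=np.arange(312,340); w=np.clip(120-g[v,312:340],0,None); o.append(((x*w).sum()/w.sum(),v))
W=ray(d,o,30);f=np.polyfit(W[:,1],W[:,0],1);print(W[0].round(1),W[-1].round(1),np.degrees(np.arctan2(1,f[0])))
E
```

```text
[ 500.  -146.1] [ 502.9 -162.6] 100.25910099828323
```

The slot is at 100.26° against the scale's yaw minus 90°, 100.2°, so the lock is fully home. Now I return the key to the stand.

Request:
send_rows(deltas=[2.1,30.4,0,0,0,-2.1,0,2.1,30.4,0,0,0,-2.1,0,2.1,30.4,0,0,0,-2.1,0,2.1,30.4,0,0,0,-2.1,0,2.1,30.4,0,0,0,-2.1,0,2.1,30.4,0,0,0,-2.1,0,2.1,30.4,0,0,0,-2.1,0,2.1,30.4,0,0,0,-2.1,0,2.1,30.4,0,0,0,-2.1,0,2.3,30.4,0,0,0,-2,0])

```text
time_s: 16.65
position: [522.3, 156.9, 223.8]
tool_rot: [[0.322, 0.947, -0.002], [0.947, -0.322, -0.001], [-0.002, -0.002, -1.0]]
wrist_force: [1.0, -0.5, -1.0]
width: 0.202
grip_force: 50.9
```

Request:
send_rows(deltas=[0,0,0,0,0,0,0,0,0,0,0,0,0,0,0,0,0,0,0,0,0])

```text
time_s: 16.95
position: [522.5, 155.0, 224.3]
tool_rot: [[0.321, 0.947, -0.002], [0.947, -0.321, -0.001], [-0.002, -0.001, -1.0]]
wrist_force: [0.3, 0.6, -1.2]
width: 0.207
grip_force: 50.8
```

```bash
python3 st.py; python3 - <<'E'
from cell import ctrl
from h import *
d=ctrl.read_camera("wrist"); np.savez("w9.npz",**d)
K=d["camera_matrix"];T=np.linalg.inv(d["world_from_camera"])
s=ctrl.state();a=np.radians(71.2)
for k in(-10,0,10):
    for P in([523+k*np.cos(a),155.2+k*np.sin(a),56],[s["position"][0]+k*np.cos(a),s["position"][1]+k*np.sin(a),s["position"][2]-136]):
        q=K@(T@np.r_[P,1])[:3];print(k,(q[:2]/q[2]).round(1))
cv2.imwrite("pics/w9.png",cv2.resize(d["img"][150:350,200:460],(780,600),interpolation=cv2.INTER_CUBIC)[:,:,::-1])
E
```

```text
16.95 [522.5 155.  224.3] 71.3 [ 0.31  0.55 -1.21] [-0.002 -0.037  0.009] 0.2066157009591347
-10 [326.5 259.2]
-10 [326.6 282.8]
0 [326.6 243.4]
0 [326.7 265. ]
10 [326.7 227. ]
10 [326.7 246.7]
```

View pics/w9.png

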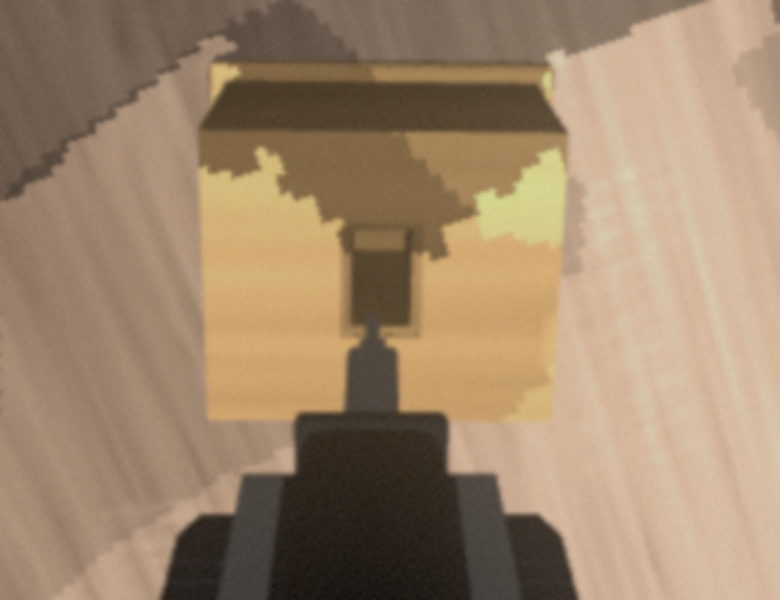

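The pocket mouth is centred at crop (381,280). The blade tip ends at (372,318), about 1–2 mm off to the left and back. I'll correct by (+1.7,+1.4) mm and descend, feeling as I go.

Request:
send_rows(deltas=[1.7,1.4,0,0,0,0,0,0,0,-12,0,0,0,0,0,0,-12,0,0,0,0,0,0,-5,0,0,0,0,0,0,-3,0,0,0,0,0,0,-3,0,0,0,0,0,0,0,0,0,0,0])

```text
time_s: 17.7
position: [524.6, 157.2, 189.7]
tool_rot: [[0.321, 0.947, -0.001], [0.947, -0.321, -0.0], [-0.0, -0.0, -1.0]]
wrist_force: [0.5, -0.3, -1.3]
width: 0.206
grip_force: 50.9
```

```bash
python3 st.py
```

```text
17.7 [524.6 157.2 189.7] 71.3 [ 0.47 -0.33 -1.35] [0.008 0.042 0.031] 0.20553689255556962
```

Request:
send_rows(deltas=[0,0,-3,0,0,0,0,0,0,-3,0,0,0,0,0,0,0,0,0,0,0])

```text
time_s: 18.0
position: [524.5, 157.2, 183.8]
tool_rot: [[0.321, 0.947, -0.001], [0.947, -0.321, -0.0], [-0.0, -0.0, -1.0]]
wrist_force: [0.5, -0.1, -0.7]
width: 0.205
grip_force: 50.9
```

```bash
python3 st.py
```

```text
18.0 [524.5 157.2 183.8] 71.3 [ 0.52 -0.12 -0.66] [-0.011 -0.047 -0.018] 0.20497900386814782
```

Request:
send_rows(deltas=[0,0,-3,0,0,0,0,0,0,-3,0,0,0,0,0,0,-3,0,0,0,0,0,0,0,0,0,0,0])

```text
time_s: 18.4
position: [524.4, 157.1, 174.5]
tool_rot: [[0.321, 0.947, -0.001], [0.947, -0.321, -0.0], [-0.001, -0.001, -1.0]]
wrist_force: [-0.0, 0.4, -1.4]
width: 0.203
grip_force: 50.9
```

```bash
python3 st.py
```

```text
18.4 [524.4 157.1 174.5] 71.3 [-0.02  0.35 -1.4 ] [ 0.038 -0.01  -0.049] 0.2028782686978958
```

Request:
send_rows(deltas=[0,0,-3,0,0,0,0,0,0,-3,0,0,0,0,0,0,-4,0,0,0,0,0,0,0,0,0,0,0])

```text
time_s: 18.8
position: [524.3, 157.1, 164.3]
tool_rot: [[0.321, 0.947, -0.001], [0.947, -0.321, -0.0], [-0.001, -0.001, -1.0]]
wrist_force: [0.5, 0.2, -1.5]
width: 0.204
grip_force: 50.9
```

```bash
python3 st.py
```

```text
18.8 [524.3 157.1 164.3] 71.3 [ 0.54  0.2  -1.5 ] [ 0.063  0.046 -0.008] 0.20448444305053504
```

The shank is in without contact. I'll lower it to its seat.

Request:
send_rows(deltas=[0,0,-8,0,0,0,0,0,0,-7,0,0,0,0,0,0,-4,0,0,0,0,0,0,-2,0,0,0,0,0,0,-1,0,0,0,0,0,0,0,0,0,0,0])

```text
time_s: 19.4
position: [524.8, 157.2, 143.0]
tool_rot: [[0.321, 0.947, -0.0], [0.947, -0.321, -0.0], [-0.0, -0.0, -1.0]]
wrist_force: [-0.2, -0.4, -1.5]
width: 0.204
grip_force: 50.9
```

```bash
python3 st.py
```

```text
19.4 [524.8 157.2 143. ] 71.3 [-0.18 -0.4  -1.48] [-0.002 -0.015 -0.014] 0.2043833686648556
```

Request:
send_rows(deltas=[0,0,-0.7,0,0,0,0,0,0,-0.7,0,0,0,0,0,0,0,0,0,0,0])

```text
time_s: 19.7
position: [524.8, 157.2, 141.8]
tool_rot: [[0.321, 0.947, 0.0], [0.947, -0.321, 0.0], [0.0, 0.0, -1.0]]
wrist_force: [0.2, -0.1, 0.1]
width: 0.204
grip_force: 50.9
```

```bash
python3 st.py
```

```text
19.7 [524.8 157.2 141.8] 71.3 [ 0.22 -0.14  0.09] [ 0.001  0.017 -0.011] 0.20367664081923156
```

Request:
send_rows(deltas=[0,0,-0.7,0,0,0,0,0,0,-0.5,0,0,0,0,0,0,0,0,0,0,0])

```text
time_s: 20.0
position: [524.8, 157.2, 140.6]
tool_rot: [[0.321, 0.947, 0.0], [0.947, -0.321, 0.0], [0.0, 0.0, -1.0]]
wrist_force: [-0.1, -0.1, -0.1]
width: 0.202
grip_force: 51.0
```

```bash
python3 st.py
```

```text
20.0 [524.8 157.2 140.6] 71.3 [-0.15 -0.06 -0.08] [0.012 0.02  0.025] 0.20243981190166363
```

Request:
send_rows(deltas=[0,0,-0.6,0,0,0,0,0,0,0,0,0,0,0])

```text
time_s: 20.2
position: [524.8, 157.3, 140.4]
tool_rot: [[0.321, 0.947, 0.001], [0.947, -0.321, 0.0], [0.0, 0.0, -1.0]]
wrist_force: [-1.2, 0.3, 3.7]
width: 0.208
grip_force: 51.7
```

Request:
send_rows(deltas=[0,0,0,0,0,0,0.25,0,0,0,0,0,0,0.35,0,0,0,0,0,0,0.6,0,0,0,0,0,0,1,0,0,0,0,0,0,1,0,0,0,0,0,0,1,0,0,0,0,0,0,1])

```text
time_s: 20.9
position: [524.8, 157.2, 139.9]
tool_rot: [[0.321, 0.947, 0.0], [0.947, -0.321, -0.0], [0.0, 0.0, -1.0]]
wrist_force: [0.2, 0.5, 0.0]
width: 1.002
grip_force: 0.0
```

Request:
send_rows(deltas=[0,0,5,0,0,0,1,0,0,15,0,0,0,1,0,0,30,0,0,0,1,0,0,35,0,0,0,1,0,0,20,0,0,0,1,0,0,0,0,0,0,1,0,0,0,0,0,0,1])

```text
time_s: 21.6
position: [524.8, 157.2, 245.1]
tool_rot: [[0.321, 0.947, 0.001], [0.947, -0.321, 0.0], [0.001, 0.001, -1.0]]
wrist_force: [-1.2, -0.5, 0.1]
width: 0.999
grip_force: 0.0
```

```bash
python3 st.py; python3 - <<'E'
from cell import ctrl
from h import *
d=ctrl.read_camera("wrist"); p=cloud(d);near=np.hypot(p[...,0]-523,p[...,1]-155)<60
for lo,hi,t in((100,116,"top"),(50,61,"stand")):
    m=near&(p[...,2]>lo)&(p[...,2]<hi)
    print(t,m.sum(),np.nanmedian(p[m][:,2]).round(1),rect(p[m][:,:2]))
d=ctrl.read_camera("top");cv2.imwrite("pics/end.png",d["img"][:,:,::-1])
a=np.load("top0.npz")["img"].astype(int);df=np.abs(d["img"].astype(int)-a).max(2)>60
for b in blobs(df[:355],12):print(b[1].round(),b[2])
E
```

```text
21.6 [524.8 157.2 245.1] 71.3 [-1.25 -0.46  0.13] [ 0.055  0.012 -0.007] 0.9991446223764455
top 1654 108.0 (array([521.7, 157.5]), array([18. , 25.5]), np.float32(70.9))
stand 7983 55.5 (array([522.9, 155. ]), array([60.9, 70.3]), np.float32(160.8))
[ 74. 253.] 17325
[160. 270.] 9891
[150. 182.] 38
[123. 192.] 16
[202. 246.] 27
[340. 265.] 48
```

The key is seated, with its handle top at 108 mm and upright, and the lock is home. I'm handing in.

```bash
python3 -c "
from cell import ctrl
print(ctrl.job_done())"
```

```text
the job is handed in; nothing more can be done
None
```

The lock is turned clockwise to its closed stop (slot at about 100.3° against 100.2° expected), the key is back seated in its stand, and the job was handed in at about 22 s.

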